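# Stir the walnuts in the dough bowl

## Task

The washed walnuts in the wooden bowl need turning over so that they dry evenly: take the wooden stirring stick out of the white pot and, with its foot down among the nuts, stir them right round the middle of the bowl, at least three full turns clockwise as seen from above, so that the nuts are moved from where they lay. Then stand the stick back in the white pot, foot down, and let go. Keep every nut in the bowl, touch the nuts only with the stick, leave the bowl where it stands and do not disturb the jar, the cup and the shaker.

Things in the scene. Friction and masses are not known exactly. Their poses are not given: they have to be found in the camera images.
- stick_grip (a point): Wooden stirring stick, 200 mm long, 0.08 kg, upright in the white pot. Its top 80 mm is a square grip, 20 x 20 mm. This point: on its axis in the grip, 165 mm above the foot, 35 mm below the top; z up along the stick, x and y square to the grip's faces.
- stick_foot (a point): Centre of the flat foot (25 mm across, it stands by itself on it) of the same stick, 165 mm below the point in the grip. Just above the foot the stick swells to a round bulb 28 mm across; between bulb and grip is a neck 17 mm across.
- pot: White stoneware tool pot, round, fixed to the worktop: 79 mm across, 80 mm high, wall 5 mm, inside 66 mm across (60 at the floor), inner floor 6 mm above the worktop. Origin: centre of its underside. The stick starts standing in it about central.
- bowl: Long oval wooden trough, loose, 0.62 kg: 218 mm wide (its x), 345 mm long (its y), rim up to 106 mm high. Origin: centre of its underside. Flat inner floor 12 mm up, 124 mm (x) by 180 mm (y); walls slope outward from it to the rim. The nuts start in a ring; the middle (20 mm round) is free. It slides if pushed hard (over 3 N or so).
- nut_1: Walnut 1 of 6, alike, in the shell, loose in the bowl: 30 mm across, 34 mm long, 13 g. Origin: its centre.
- nut_2: Walnut 2 of 6, alike, in the shell, loose in the bowl: 30 mm across, 34 mm long, 13 g. Origin: its centre.
- nut_3: Walnut 3 of 6, alike, in the shell, loose in the bowl: 30 mm across, 34 mm long, 13 g. Origin: its centre.
- nut_4: Walnut 4 of 6, alike, in the shell, loose in the bowl: 30 mm across, 34 mm long, 13 g. Origin: its centre.
- nut_5: Walnut 5 of 6, alike, in the shell, loose in the bowl: 30 mm across, 34 mm long, 13 g. Origin: its centre.
- nut_6: Walnut 6 of 6, alike, in the shell, loose in the bowl: 30 mm across, 34 mm long, 13 g. Origin: its centre.
- jar: Bystander: small closed jar with a dark lid, 59 x 61 mm, 85 mm high; origin at the centre of its underside. The jar, the cup and the pot swap places from start to start.
- cup: Bystander: small white cup, 62 x 88 mm with its handle, 50 mm high; origin under its middle.
- shaker: Bystander: small grey shaker, 44 mm across, 90 mm high; origin at the centre of its underside.
- stick: The same stick as a body; origin at the centre of its foot, z up along it.

How it is judged:
By the outcome, as a careful person would: the job done as asked, in the order asked, and still so for the second after the job is handed in, with the robot touching nothing.
It also fails if it takes over 72 s, if anything falls off the work surface, if the arm or the gripper's body presses on something with over 40 N, if the wrist force passes 120 N, or if a joint passes its speed limit or range.

## Robot

A 6-joint arm with a two-finger parallel gripper is mounted at the origin on a cart in front of the work surface, level with it; the furniture and walls round the work are solid. World frame = base frame: x ahead of the robot, y to its left, z up, the work surface at z = 0. Lengths are in mm, angles in degrees, forces in N, time in s.
With the tool pointing down it reaches from about 300 to 850 mm from the base axis. Payload 4.2 kg.
Tool frame: the origin (TCP) lies midway between the tips of the shut fingers; the grasp point (between the pads) lies env.hold_point_z behind it (env.hold_point_z is the distance from the TCP to the grasp point, in mm); z points along the fingers, y is the line along which they close (so a half turn about z gives the same grasp; the last joint's range is limited). The gripper opens to 91 mm and grips with 3 to 60 N. Pads are 32 mm wide; open, the fingers measure 118 mm over their backs; the gripper's body (76 mm by 178 mm) begins 60 mm behind the grasp point.
Start: joints at [-71.963, 18.312, 89.639, -0, 72.044, -1.146], TCP at [188.937, -543.089, 213.976] pointing down, gripper open.
Joint ranges: [-177.97, 177.97], [-48.28, 115.42], [12.27, 149.76], [-77.06, 257.06], [2.81, 150.46], [-146.56, 146.56]. Speed limits (degrees/s): [147.25, 147.25, 180, 180, 180, 180].

## Interface

Orientations are given as [roll, pitch, yaw] about the fixed x, y, z axes, in that order (R = Rz(yaw) Ry(pitch) Rx(roll)).
In Python, from workcell import env, viewer, spotter gives the robot as it stands.
- The arm moves only by the tool apply_moves, never from a script. Its arguments are lists of equal length, an entry for each row: "delta_pos": the shift along the world's x, y, z normalised to -1 to 1, where 1 is 120 mm, a list of three; "rot": the turn, a rotation vector about the world's x, y, z normalised to -1 to 1, where 1 is 1.5 rad, a list of three; "hand": the opening, from 0 (shut) to 1 (fully open). A call has 1 to 10 rows; each row is the pose to reach, as a shift and turn from the pose commanded when the call began; what a row does not reach only later rows make up. A row lasts 1/12 s, in which the tool goes at most 41.7 mm and 7.16 degrees, less where a joint would pass 70% of its speed; a pose out of reach is approached as far as the arm can. A call with a number of a shift or a turn outside -1 to 1 is refused whole. A call with a gripper value outside its range is refused whole. The fingers move at their own pace and stop on an object; "newtons" is the grip in N (left out, the last holds). Time passes only in rows, so rows that repeat a pose let the fingers close. It gives the time, the measured TCP pose, the force, the opening and the grip force at its end, in the units of the state.
- env.state(): the state, without advancing time (a new reading comes with each control period).
- viewer.grab_frame(name): name is "side" or "top"; returns a dict with "pixels" (384x512x3 uint8, red, green, blue), "camera_matrix" (3x3 intrinsics, pixels), "R" (3x3) and "t" (3): a world point X has camera coordinates R X + t. Camera axes: x right, y down, z forward; pixel columns grow to the right and rows downward; lengths in mm; the calibration is good to about 2 mm. A picture is of the moment at which its call begins. There is no depth.
- env.job_done(): hands the job in; it is judged then, once.
Trained networks look in a picture, given as the dict that the camera call returned (one of the last four; its "shot" number tells which), for a name from the list of things; names that differ only in an ending like _2 or _b are one class to them, and where a whole thing is asked for, a point or a joint stands for the part that bears it (a point fixed in the world has none). Each returns a list of dicts, best first, with "score" (0 to 1); they miss things now and then, are a little off and sometimes report something else, mostly with a low value. They report only what shows in the picture. A call takes as long as a camera call.
- spotter.trace(picture, query): "mask" (384x512 bool, what is visible of it) and "box" ([centre column, centre row, width, height] in pixels, round what is visible of it).
- spotter.landmark_of(picture, query): "position" ([column, row] in pixels: a listed point, or the origin of a listed thing).
The state is a dict: "time_s": time; "qpos": joint angles; "qvel": joint speeds; "effort": joint torques, N m; "ee_pos": TCP position; "ee_rot": TCP orientation; "force": force on the tool from outside, world axes, zero at the start; "torque": the same for the moment, N m; "gripper_width": finger opening in mm; "gripper_force": force on a finger pad.
Only numpy, scipy, OpenCV 4.12 (cv2) and the standard library are available. Lean on these libraries where they do the work, as an engineer would, in place of code of your own. Each camera call takes 0.05 s, during which the arm holds its last target. There are 200 camera calls.

## Working session

There is one attempt and no reset: what is moved stays moved. The work goes in short steps, Python scripts to look and compute and a tool call to move; the robot and the scene stay as the last step left them, time stands still between calls to the robot, and variables do not carry over. Pictures are saved under pics/ and viewed, at most 10 in all, crops included, and the job is handed in when it is done.

Besides the shell and the picture viewer there is one more tool, called after "Request:" as name(argument=value, ...) on one line, values as JSON. apply_moves: Moves the arm, as the interface text tells. Its arguments: {"type":"object","properties":{"delta_pos":{"type":"array"},"rot":{"type":"array"},"hand":{"type":"array"},"newtons":{"type":"number"}},"required":["delta_pos","rot","hand"]}

```bash
mkdir -p pics
cat > h.py <<'E'
import numpy as np, cv2
from workcell import env, viewer, spotter
def ray(f,p):
    K,R,t=[np.array(f[k],float) for k in("camera_matrix","R","t")]
    d=R.T@np.linalg.solve(K,[p[0],p[1],1.]); return -R.T@t.ravel(), d
def at_z(f,p,z):
    c,d=ray(f,p); return c+d*(z-c[2])/d[2]
def tri(obs):
    A=np.zeros((3,3));b=np.zeros(3)
    for f,p in obs:
        c,d=ray(f,p);d=d/np.linalg.norm(d);M=np.eye(3)-np.outer(d,d);A+=M;b+=M@c
    return np.linalg.solve(A,b)
def proj(f,X):
    u=np.array(f["camera_matrix"])@(np.array(f["R"])@X+np.array(f["t"]).ravel());return u[:2]/u[2]
def save(f,n): cv2.imwrite("pics/"+n,np.array(f["pixels"])[:,:,::-1])
E
cat > a.py <<'E'
from h import *
np.set_printoptions(precision=1,suppress=True)
T=viewer.grab_frame("top");S=viewer.grab_frame("side")
cv2.imwrite("pics/a.png",np.vstack([np.array(T["pixels"]),np.array(S["pixels"])])[:,:,::-1][:, :]) 
im=cv2.imread("pics/a.png");cv2.imwrite("pics/a.png",cv2.resize(np.hstack([im[:384],im[384:]]),(800,300)))
save(T,"t.png");save(S,"s.png")
for n in["stick_grip","stick_foot","pot","bowl","jar","cup","shaker","nut_1"]:
    a=spotter.landmark_of(T,n);b=spotter.landmark_of(S,n)
    print(n,[(np.array(o["position"]),round(o["score"],2)) for o in a[:7]],[(np.array(o["position"]),round(o["score"],2)) for o in b[:2]])
    z={"stick_grip":171,"stick_foot":6,"nut_1":27}.get(n,0)
    print("   top@z",[at_z(T,o["position"],z)[:2] for o in a[:6]], "side@z",[at_z(S,o["position"],z)[:2] for o in b[:1 if n!="nut_1" else 6]], "tri",tri([(T,a[0]["position"]),(S,b[0]["position"])]) if a and b else None)
s=env.state();print(env.hold_point_z,s["ee_pos"],s["ee_rot"],s["gripper_width"],s["time_s"])
for f in(T,S):print(ray(f,(256,192)))
E
python3 a.py
```

```text
stick_grip [(array([121.3, 251. ]), 0.57)] [(array([121. , 216.6]), 0.85), (array([132.2, 248.2]), 0.41)]
   top@z [array([373.4, 312.2])] side@z [array([371.1, 317.1])] tri [373.3 315.8 167.7]
stick_foot [(array([307.2, 209.3]), 0.66), (array([137.9, 250.5]), 0.54)] [(array([132.9, 246.9]), 0.68)]
   top@z [array([ 503.7, -213.5]), array([383.3, 311.3])] side@z [array([381.7, 313.9])] tri [279.6  13.3 442.7]
pot [(array([140. , 248.6]), 0.69)] [(array([135.4, 246.7]), 0.87)]
   top@z [array([389.3, 306.7])] side@z [array([387.2, 308.4])] tri [389.4 308.6  -3.5]
bowl [(array([286.2, 212.6]), 0.58)] [(array([282.6, 233.5]), 0.93), (array([188.8, 223.5]), 0.47)]
   top@z [array([ 495.1, -148. ])] side@z [array([ 489.6, -143.6])] tri [ 495.9 -146.1   -8. ]
jar [(array([185.7, 213.3]), 0.93)] [(array([187.3, 224.6]), 0.6)]
   top@z [array([497.3, 167.4])] side@z [array([490.1, 164.6])] tri [499.1 168.4 -12.3]
cup [(array([373.5, 214.5]), 0.81), (array([302., 224.]), 0.37)] [(array([364.1, 243.6]), 0.73)]
   top@z [array([ 485.3, -421.8]), array([ 458.5, -196.3])] side@z [array([ 479.6, -
[... 174 characters left out ...]
703.8  91.   26.1]
nut_1 [(array([299. , 204.6]), 0.6), (array([278.5, 228.2]), 0.6), (array([302. , 223.7]), 0.5), (array([264.9, 218.4]), 0.47), (array([279.1, 203.3]), 0.45), (array([308.8, 209.3]), 0.43)] [(array([134.3, 246.4]), 0.71), (array([295. , 240.7]), 0.64)]
   top@z [array([ 515.7, -186.1]), array([ 443.6, -121. ]), array([ 456.4, -193.2]), array([474.3, -80. ]), array([ 520.6, -124.7]), array([ 500.6, -215.8])] side@z [array([370.2, 302.9]), array([ 446.8, -182.9])] tri [300.8  24.2 402.9]
18.8 [ 189.  -543.1  214. ] [180.   -0.   19.2] 91.4234416582106 0.9
(array([ 309.2,  -42.5, 1341.4]), array([ 0.2, -0. , -1. ]))
(array([-442.8, -121.3, 1270.5]), array([ 0.7,  0. , -0.8]))
```

View pics/t.png

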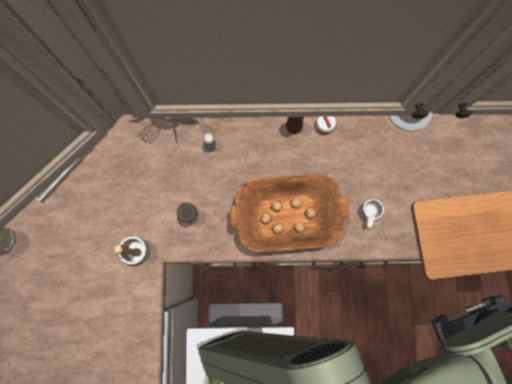

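View pics/s.png

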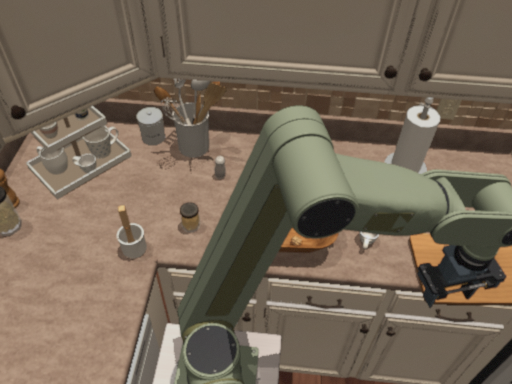

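The top view shows the pot at (131,250) with the stick grip towards (118,249), and the bowl around (288,214) with six nuts in a ring. In the side view the stick stands in the pot at (125,220), and the arm hides the bowl. Next I'll measure the stick's tilt and yaw and the bowl's outline.

```bash
cat > b.py <<'E'
from h import *
np.set_printoptions(precision=1,suppress=True)
T=viewer.grab_frame("top");S=viewer.grab_frame("side")
c1=np.array(T["pixels"])[225:275,90:160];c2=np.array(S["pixels"])[195:265,90:160];c3=np.array(T["pixels"])[165:260,220:360]
a=[cv2.resize(c,None,fx=k,fy=k,interpolation=cv2.INTER_CUBIC) for c,k in((c1,5),(c2,5),(c3,3))]
W=np.zeros((600,780,3),np.uint8);W[:250,:350]=a[0];W[250:600,:350]=a[1];W[:285,355:775]=a[2]
cv2.imwrite("pics/b.png",W[:,:,::-1])
m=spotter.trace(T,"bowl")
print([ (o["score"],o["box"]) for o in m[:2]])
r=cv2.minAreaRect(np.argwhere(m[0]["mask"])[:,::-1].astype(np.float32));print(r, [at_z(T,p,90) for p in cv2.boxPoints(r)],at_z(T,r[0],90))
for f in(T,S):
    for q in("stick","stick_grip"):
        m=spotter.trace(f,q)
        if m:
            P=np.argwhere(m[0]["mask"])[:,::-1];print(q,m[0]["score"],m[0]["box"],len(P),cv2.fitLine(P.astype(np.float32),2,0,.01,.01).ravel())
# vertical stick projection
for X in([388,308,0],[388,308,206],[373,315,206],[373,315,126],[382,312,6]):print(X,proj(T,X),proj(S,X))
E
python3 b.py
```

```text
[(0.62, [289.0, 212.9, 120.3, 80.4])]
((289.04931640625, 212.532470703125), (74.16423034667969, 118.41938018798828), 84.70991516113281) [array([579.5,  33.2,  90. ]), array([ 608. , -318.9,   90. ]), array([ 388.5, -326.7,   90. ]), array([362.1,  14. ,  90. ])] [ 482.7 -149.2   90. ]
stick 0.78 [128.8, 250.6, 29.7, 12.1] 168 [  1.    0.2 127.5 250.4]
stick_grip 0.52 [127.5, 250.1, 27.0, 11.0] 257 [  1.    0.2 126.9 250. ]
stick 0.71 [125.1, 224.5, 13.8, 37.8] 267 [  0.3   1.  125.7 222.6]
stick_grip 0.69 [127.2, 223.2, 16.1, 31.8] 274 [  0.3   1.  125.6 222.3]
[388, 308, 0] [139.5 249. ] [135.6 246.5]
[388, 308, 206] [119.1 244.7] [123.5 204.4]
[373, 315, 206] [116.2 250.5] [119.6 208.3]
[373, 315, 126] [125.1 252. ] [124.8 225.7]
[382, 312, 6] [137.7 250.9] [133.5 246.9]
```

View pics/b.png

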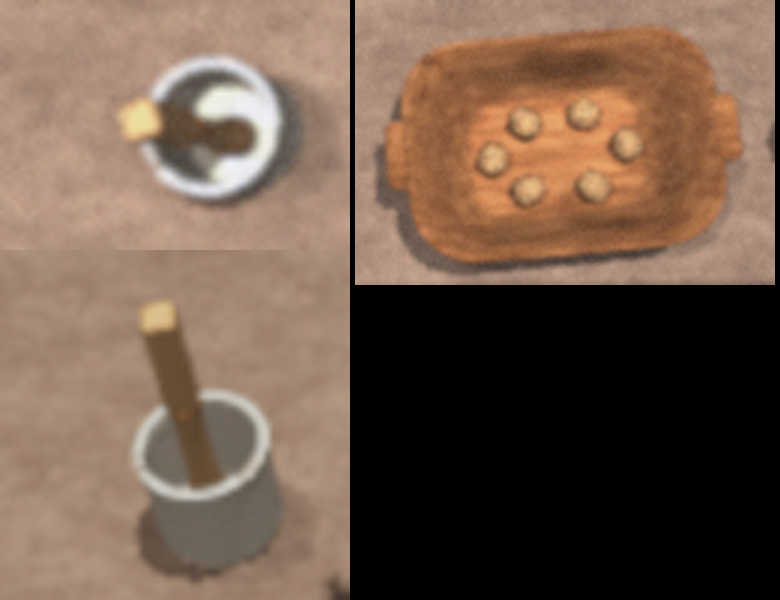

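The crop shows the grip top at top-view (118.2,249.0) and side-view (121.6,208.4). The bulb is near (136.4,252.4), and the pot rim is centred at (132.4,250.4). The stick looks nearly upright.

```bash
python3 - <<'E'
from h import *
np.set_printoptions(precision=1,suppress=True)
T=viewer.grab_frame("top");S=viewer.grab_frame("side")
print("top",tri([(T,(118.2,249)),(S,(121.6,208.4))]),"bulb",at_z(T,(136.4,252.4),18),"rim",at_z(T,(132.4,250.4),80))
print("rim side",at_z(S,(90+201/5,195+(445-250)/5),80))
# grip top-face corners from bright mask
p=np.array(T["pixels"]).astype(int);s=np.array(S["pixels"]).astype(int)
for f,im,(c,r) in((T,p,(118,249)),(S,s,(121,208))):
    w=im[r-9:r+10,c-9:c+10];m=((w[...,0]-w[...,2]>75)&(w[...,0]>190)).astype(np.uint8)
    m=cv2.resize(m*255,None,fx=1,fy=1);P=np.argwhere(m>0)[:,::-1]+[c-9,r-9]
    Q=np.array([at_z(f,q,206)[:2] for q in P]).astype(np.float32);print(len(P),P.mean(0),cv2.minAreaRect(Q))
m=max([c3 for c3 in cv2.findContours(spotter.trace(T,"bowl")[0]["mask"].astype(np.uint8),0,1)[0]],key=len)
# nuts
N=[at_z(T,o["position"],27)[:2] for o in spotter.landmark_of(T,"nut_1") if o["score"]>.3];N=np.array(N);print(N)
# nuts from crop
C=np.array([(525,123),(583,114),(627,144),(594,186),(528,190),(492,159)],float);C=(C-[355,0])/3+[220,165]
M=np.array([at_z(T,c,27)[:2] for c in C]);print(M,M.mean(0))
# floor axis
E
cat h.py|head -1
```

```text
top [377.1 311.4 201.3] bulb [376.9 312.5  18. ] rim [379.7 307.7  80. ]
rim side [377.7 308.3  80. ]
46 [117.4 248.5] ((377.8921813964844, 312.27685546875), (17.85459327697754, 18.350486755371094), 26.33795738220215)
28 [121.  207.7] ((374.6307373046875, 311.75921630859375), (14.271042823791504, 17.162458419799805), 6.584837436676025)
[[ 518.2 -118.2]
 [ 525.1 -187.3]
 [ 453.9 -196.2]
 [ 475.2  -82.5]
 [ 442.6 -110.5]]
[[ 512.3 -117. ]
 [ 520.8 -177. ]
 [ 489.  -221.1]
 [ 446.4 -185.8]
 [ 443.3 -118.4]
 [ 475.5  -82.4]] [ 481.2 -150.3]
import numpy as np, cv2
```

Request:
apply_moves(delta_pos=[[1,1,0.3],[1,1,0.3],[1,1,0.3],[1,1,0.3],[1,1,0.3]], rot=[[0,0,0.4],[0,0,0.4],[0,0,0.4],[0,0,0.4],[0,0,0.4]], hand=[1,1,1,1,1])

```text
time_s: 1.87
ee_pos: [312.8, -419.6, 251.8]
ee_rot: [179.8, -0.1, 54.1]
force: [0.2, 0.2, 0.5]
gripper_width: 91.3
gripper_force: 0.0
```

Request:
apply_moves(delta_pos=[[0.8,1,0],[0.8,1,0],[0.8,1,0],[0.8,1,0],[0.8,1,0]], rot=[[0,0,0.4],[0,0,0.4],[0,0,0.4],[0,0,0.4],[0,0,0.4]], hand=[1,1,1,1,1])

```text
time_s: 2.28
ee_pos: [407.7, -299.1, 250.1]
ee_rot: [179.9, -0.1, 88.6]
force: [-0.1, -0.3, -0.2]
gripper_width: 91.3
gripper_force: 0.0
```

Request:
apply_moves(delta_pos=[[0.2,1,0],[0.2,1,0],[0.2,1,0],[0.2,1,0]], rot=[[0,0,0.14],[0,0,0.14],[0,0,0.14],[0,0,0.14]], hand=[1,1,1,1])

```text
time_s: 2.62
ee_pos: [429.5, -177.5, 250.2]
ee_rot: [179.9, -0.2, 100.3]
force: [-0.2, -0.1, 0.3]
gripper_width: 90.7
gripper_force: 0.0
```

Run:
```python
from h import *
np.set_printoptions(precision=1,suppress=True)
T=viewer.grab_frame("top")
C=np.array([(120,103),(158,97),(163,135),(125,142)])/5+[90,225]
W=np.array([at_z(T,c,206)[:2] for c in C]);print(W,[np.degrees(np.arctan2(*(W[(i+1)%4]-W[i])[::-1])) %90 for i in range(4)])
# best square fit by template: blur-rendered square vs. yellow-ness
p=np.array(T["pixels"]).astype(float);y=p[235:262,105:130];g=y[...,0]-y[...,2];g2=cv2.resize(g,None,fx=8,fy=8,interpolation=cv2.INTER_CUBIC)
best=[]
for dx in range(-4,5,1):
  for dy in range(-4,5,1):
    for a in range(0,90,5):
      c=np.array([377.5+dx,312+dy]);q=[c+14.14*np.array([np.cos(t),np.sin(t)]) for t in np.radians(a+45+np.arange(4)*90)]
      px=np.array([(proj(T,[*k,206])-[105,235]+.5)*8 for k in q])
      m=np.zeros(g2.shape,np.uint8);cv2.fillPoly(m,[px.astype(np.int32)],1);m=cv2.GaussianBlur(m.astype(np.float32),(0,0),4)
      best.append((np.corrcoef(m.ravel(),g2.ravel())[0,1],dx,dy,a))
print(sorted(best)[-5:]);print(np.array([max(b[0] for b in best if b[3]==a) for a in range(0,90,5)]).round(3))
print("bowl mid",at_z(T,((555-355)/3+220,155/3+165),12))
print(env.state()["ee_pos"],env.state()["ee_rot"],env.state()["qpos"])
```

```text
[[385.8 321.3]
 [388.6 301.6]
 [368.9 298.1]
 [365.5 317.7]] [np.float64(8.200513454152855), np.float64(10.011049850022658), np.float64(9.649259098263343), np.float64(10.013555544640825)]
[(np.float64(0.6006382648174385), 1, 0, 20), (np.float64(0.6009244720438051), 1, 1, 30), (np.float64(0.6011346006746779), 1, 0, 30), (np.float64(0.6018849904488598), 1, 0, 25), (np.float64(0.6020314975410672), 1, 1, 25)]
[0.6 0.6 0.6 0.6 0.6 0.6 0.6 0.6 0.6 0.6 0.6 0.6 0.6 0.6 0.6 0.6 0.6 0.6]
bowl mid [ 480.7 -148.1   12. ]
[ 429.3 -180.4  250.3] [180.   -0.  100.3] [-24.2   7.   99.3   0.   73.6 -34.5]
```

Request:
apply_moves(delta_pos=[[0,1,0],[0,1,0],[0,1,0]], rot=[[0,0,0],[0,0,0],[0,0,0]], hand=[1,1,1])

```text
time_s: 2.92
ee_pos: [428.8, -62.7, 250.0]
ee_rot: [180.0, 0.0, 99.8]
force: [-0.0, -0.6, -0.0]
gripper_width: 91.3
gripper_force: 0.0
```

Request:
apply_moves(delta_pos=[[0,1,0],[0,1,0],[0,1,0]], rot=[[0,0,0],[0,0,0],[0,0,0]], hand=[1,1,1])

```text
time_s: 3.17
ee_pos: [429.0, 58.0, 250.3]
ee_rot: [179.9, 0.0, 99.9]
force: [1.5, 0.4, -0.1]
gripper_width: 91.0
gripper_force: 0.0
```

Request:
apply_moves(delta_pos=[[0,1,0],[0,1,0],[0,1,0]], rot=[[0,0,0],[0,0,0],[0,0,0]], hand=[1,1,1])

```text
time_s: 3.42
ee_pos: [429.3, 178.4, 250.2]
ee_rot: [179.9, 0.0, 99.9]
force: [0.4, 0.3, 0.4]
gripper_width: 91.4
gripper_force: 0.0
```

Request:
apply_moves(delta_pos=[[-0.43,1,0],[-0.43,1,0],[-0.43,1,0],[-0.43,1.125,0]], rot=[[0,0,0],[0,0,0],[0,0,0],[0,0,0]], hand=[1,1,1,1])

```text
out of range
```

Request:
apply_moves(delta_pos=[[-0.43,1,0],[-0.43,1,0],[-0.43,1,0],[-0.43,1,0],[-0.43,1,0]], rot=[[0,0,0],[0,0,0],[0,0,0],[0,0,0],[0,0,0]], hand=[1,1,1,1,1])

```text
time_s: 3.83
ee_pos: [377.3, 298.1, 249.8]
ee_rot: [180.0, 0.0, 100.2]
force: [0.2, -0.0, -1.4]
gripper_width: 90.8
gripper_force: 0.0
```

Run:
```python
from h import *
np.set_printoptions(precision=1,suppress=True)
T=viewer.grab_frame("top");S=viewer.grab_frame("side")
a=[cv2.resize(c,None,fx=k,fy=k,interpolation=cv2.INTER_CUBIC) for c,k in((np.array(T["pixels"])[200:290,60:190],3),(np.array(S["pixels"])[150:270,60:190],3),(np.array(S["pixels"])[170:260,220:350],3))]
W=np.zeros((600,800,3),np.uint8)
for i,(r,c) in enumerate(((0,0),(0,400),(300,0))):W[r:r+a[i].shape[0],c:c+390]=a[i]
cv2.imwrite("pics/c.png",W[:,:,::-1])
s=env.state();print(s["ee_pos"],s["ee_rot"]);print(proj(T,s["ee_pos"]),proj(S,s["ee_pos"]))
B=spotter.landmark_of(S,"bowl")
for o in B[:1]:print(o["score"],o["position"],at_z(S,o["position"],0))
m=spotter.trace(S,"bowl");print([(o["score"],o["box"]) for o in m[:1]])
N=spotter.landmark_of(S,"nut_1");print([(round(o["score"],2),at_z(S,o["position"],27)[:2]) for o in N])
```

```text
[378.1 295.9 249.9] [180.    0.1  99.9]
[118.4 247.4] [124.  197.3]
0.92 [282.5, 234.8] [ 484.5 -143.6    0. ]
[(0.72, [286.9, 221.3, 118.2, 65.0])]
[(0.64, array([ 446.7, -121.9])), (0.6, array([468.6, -81.7])), (0.56, array([ 456.3, -179.6])), (0.55, array([ 516.3, -177.2])), (0.48, array([ 492. , -211.4])), (0.42, array([ 504.5, -122.8])), (0.22, array([ 466.9, -137.6]))]
```

View pics/c.png

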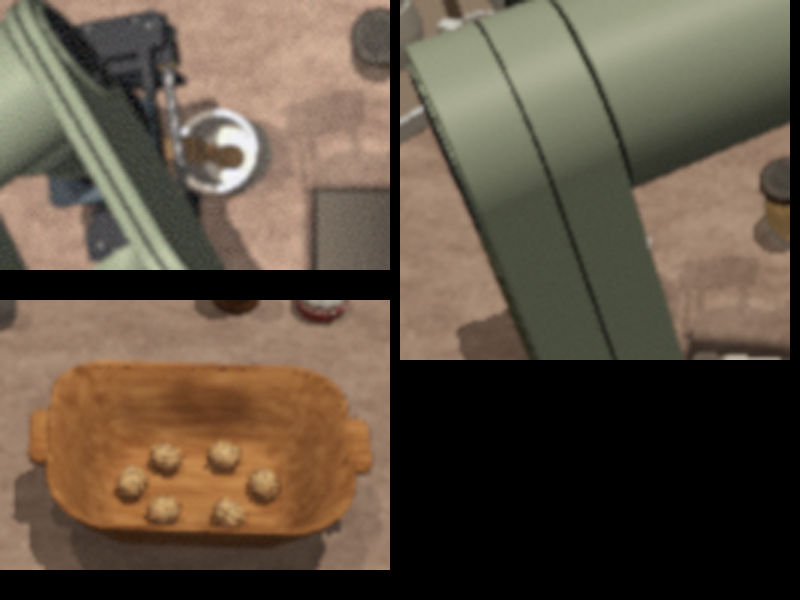

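Request:
apply_moves(delta_pos=[[0,0.13,0],[0,0.13,0],[0,0.13,-0.2],[0,0.13,-0.4],[0,0.13,-0.6],[0,0.13,-0.75],[0,0.13,-0.82],[0,0.13,-0.82]], rot=[[0,0,0],[0,0,0],[0,0,0],[0,0,0],[0,0,0],[0,0,0],[0,0,0],[0,0,0]], hand=[1,1,1,1,1,1,1,1])

```text
time_s: 4.75
ee_pos: [376.7, 310.8, 149.9]
ee_rot: [-179.8, 0.1, 99.9]
force: [-0.3, -0.0, 0.4]
gripper_width: 91.2
gripper_force: 0.0
```

Request:
apply_moves(delta_pos=[[0,0,0],[0,0,0],[0,0,0],[0,0,0],[0,0,0],[0,0,0],[0,0,0],[0,0,0]], rot=[[0,0,0],[0,0,0],[0,0,0],[0,0,0],[0,0,0],[0,0,0],[0,0,0],[0,0,0]], hand=[0,0,0,0,0,0,0,0], newtons=30)

```text
time_s: 5.42
ee_pos: [377.3, 312.6, 151.7]
ee_rot: [180.0, -0.0, 100.0]
force: [-0.2, -1.1, 0.5]
gripper_width: 40.8
gripper_force: 0.0
```

Request:
apply_moves(delta_pos=[[0,0,0],[0,0,0],[0,0,0],[0,0,0],[0,0,0],[0,0,0]], rot=[[0,0,0],[0,0,0],[0,0,0],[0,0,0],[0,0,0],[0,0,0]], hand=[0,0,0,0,0,0])

```text
time_s: 5.92
ee_pos: [377.3, 312.5, 151.5]
ee_rot: [-180.0, 0.0, 100.0]
force: [-0.7, -1.6, -0.5]
gripper_width: 21.0
gripper_force: 30.0
```

Run:
```python
from h import *
s=env.state();print(s)
```

```text
{'time_s': 5.9167, 'qpos': array([ 3.82881274e+01,  1.36698859e+01,  1.05976686e+02, -8.79171779e-04,
        6.03573452e+01,  2.83226477e+01]), 'qvel': array([-0.17988666, -0.0533771 ,  0.02748063,  0.02453335, -0.04399079,
       -0.06164012]), 'effort': array([-1.88709138e-02, -3.46011114e+01, -2.10129029e+01,  5.64725837e-02,
        3.80709229e-03, -3.03616827e-03]), 'ee_pos': array([377.30969634, 312.50006966, 151.50480215]), 'ee_rot': array([-1.79996914e+02,  2.53112010e-03,  9.99659146e+01]), 'force': array([-0.6999785 , -1.61796014, -0.52177493]), 'torque': array([ 0.02000471, -0.1285916 , -0.0547695 ]), 'gripper_force': 29.998730812221766, 'gripper_width': 20.995036680322936}
```

Request:
apply_moves(delta_pos=[[0,0,0.05],[0,0,0.15],[0,0,0.35],[0,0,0.6],[0,0,0.85],[0,0,1],[0,0,1]], rot=[[0,0,0],[0,0,0],[0,0,0],[0,0,0],[0,0,0],[0,0,0],[0,0,0]], hand=[0,0,0,0,0,0,0])

```text
time_s: 6.5
ee_pos: [379.1, 313.9, 276.2]
ee_rot: [179.5, -0.3, 100.0]
force: [0.5, 0.2, -0.6]
gripper_width: 21.5
gripper_force: 30.0
```

Request:
apply_moves(delta_pos=[[0.03,-0.1,0.15],[0.09,-0.3,0.2],[0.15,-0.6,0.2],[0.217,-0.9,0.2],[0.217,-0.96,0.2]], rot=[[0,0,0],[0,0,0],[0,0,0],[0,0,0],[0,0,0]], hand=[0,0,0,0,0])

```text
time_s: 6.92
ee_pos: [403.4, 193.0, 294.5]
ee_rot: [-179.9, 0.2, 99.8]
force: [-0.7, 1.0, -1.8]
gripper_width: 20.0
gripper_force: 30.0
```

Request:
apply_moves(delta_pos=[[0.05,-0.25,0],[0.1,-0.5,0],[0.15,-0.75,0],[0.217,-0.96,0]], rot=[[0,0,0],[0,0,0],[0,0,0],[0,0,0]], hand=[0,0,0,0])

```text
time_s: 7.25
ee_pos: [428.5, 80.6, 294.5]
ee_rot: [-179.9, 0.0, 100.0]
force: [-0.9, 0.9, -0.9]
gripper_width: 19.8
gripper_force: 30.0
```

Request:
apply_moves(delta_pos=[[0.05,-0.25,0],[0.1,-0.5,0],[0.15,-0.75,0],[0.217,-0.96,0]], rot=[[0,0,0],[0,0,0],[0,0,0],[0,0,0]], hand=[0,0,0,0])

```text
time_s: 7.58
ee_pos: [454.7, -34.6, 294.5]
ee_rot: [-179.9, -0.0, 99.9]
force: [-0.7, 0.2, -1.4]
gripper_width: 19.6
gripper_force: 30.0
```

Request:
apply_moves(delta_pos=[[0.05,-0.25,0],[0.1,-0.5,0],[0.15,-0.75,0],[0.2,-0.9,0],[0.217,-0.97,0],[0.217,-0.97,0]], rot=[[0,0,0],[0,0,0],[0,0,0],[0,0,0],[0,0,0],[0,0,0]], hand=[0,0,0,0,0,0])

```text
time_s: 8.08
ee_pos: [481.5, -150.4, 294.3]
ee_rot: [-179.9, -0.1, 99.8]
force: [0.5, -0.4, -1.0]
gripper_width: 20.0
gripper_force: 30.0
```

Run:
```python
from h import *
np.set_printoptions(precision=1,suppress=True)
T=viewer.grab_frame("top");S=viewer.grab_frame("side")
a=[cv2.resize(np.array(f["pixels"])[130:270,200:370],None,fx=2.3,fy=2.3) for f in(T,S)]
cv2.imwrite("pics/d.png",np.hstack(a)[:,:,::-1])
s=env.state();print(s["ee_pos"],s["ee_rot"],s["gripper_width"],s["gripper_force"])
e=s["ee_pos"];f=e+[0,0,18.8-165];print("exp foot",f,proj(T,f),proj(S,f))
a=spotter.landmark_of(T,"stick_foot");b=spotter.landmark_of(S,"stick_foot");print(a[:2],b[:2])
```

```text
[ 481.  -148.5  294.9] [-179.9   -0.1  100. ] 20.008793534380064 29.999959766864777
exp foot [ 481.  -148.5  148.7] [290.5 210.2] [287.2 206.3]
[] [{'position': [288.5, 207.9], 'score': 0.7}]
```

View pics/d.png

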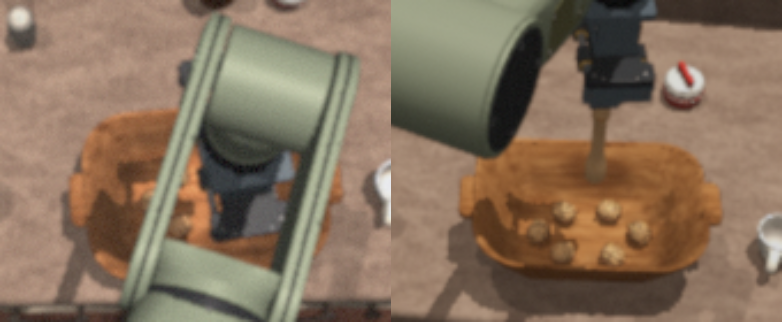

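The side crop shows the stick held straight down over the bowl, with its foot at about (290,208), above the middle of the nut ring. Next I'll work out the stirring offsets.

Run:
```python
import numpy as np
c,s=np.cos(.09),np.sin(.09)
for a,b in((25,45),(30,52)):
  p=lambda d:np.array([[c,-s],[s,c]])@[a*np.cos(np.radians(d)),b*np.sin(np.radians(d))]
  print("start",(p(0)/120).round(3))
  for k in range(3):
    print([[*map(float,((p(-120*k-12*i)-p(-120*k))/120).round(2)),0] for i in range(1,11)])
```

```text
start [0.207 0.019]
[[0.0, -0.08, 0], [-0.0, -0.15, 0], [-0.02, -0.22, 0], [-0.04, -0.28, 0], [-0.07, -0.33, 0], [-0.11, -0.37, 0], [-0.15, -0.39, 0], [-0.2, -0.39, 0], [-0.24, -0.38, 0], [-0.28, -0.35, 0]]
[[-0.04, 0.04, 0], [-0.07, 0.1, 0], [-0.1, 0.16, 0], [-0.12, 0.24, 0], [-0.13, 0.31, 0], [-0.14, 0.39, 0], [-0.13, 0.47, 0], [-0.11, 0.54, 0], [-0.09, 0.6, 0], [-0.06, 0.65, 0]]
[[0.04, 0.04, 0], [0.08, 0.06, 0], [0.12, 0.06, 0], [0.16, 0.05, 0], [0.21, 0.02, 0], [0.25, -0.02, 0], [0.28, -0.08, 0], [0.31, -0.15, 0], [0.33, -0.22, 0], [0.34, -0.3, 0]]
start [0.249 0.022]
[[0.0, -0.09, 0], [-0.01, -0.18, 0], [-0.02, -0.26, 0], [-0.05, -0.33, 0], [-0.09, -0.38, 0], [-0.14, -0.43, 0], [-0.18, -0.45, 0], [-0.24, -0.45, 0], [-0.29, -0.44, 0], [-0.34, -0.41, 0]]
[[-0.05, 0.05, 0], [-0.09, 0.11, 0], [-0.12, 0.19, 0], [-0.14, 0.27, 0], [-0.16, 0.36, 0], [-0.16, 0.45, 0], [-0.15, 0.54, 0], [-0.13, 0.62, 0], [-0.1, 0.69, 0], [-0.07, 0.75, 0]]
[[0.04, 0.04, 0], [0.09, 0.06, 0], [0.15, 0.07, 0], [0.2, 0.05, 0], [0.25, 0.02, 0], [0.3, -0.03, 0], [0.34, -0.09, 0], [0.37, -0.17, 0], [0.39, -0.25, 0], [0.41, -0.34, 0]]
```

Request:
apply_moves(delta_pos=[[0,0,-0.2],[0,0,-0.45],[0,0,-0.65],[0,0,-0.8],[0,0,-0.9],[0,0,-0.9]], rot=[[0,0,0],[0,0,0],[0,0,0],[0,0,0],[0,0,0],[0,0,0]], hand=[0,0,0,0,0,0])

```text
time_s: 8.78
ee_pos: [479.5, -147.6, 185.1]
ee_rot: [-179.7, -0.2, 100.1]
force: [-0.1, 0.7, -0.3]
gripper_width: 20.0
gripper_force: 30.0
```

Request:
apply_moves(delta_pos=[[0,0,-0.06],[0,0,-0.12],[0,0,-0.17],[0,0,-0.17],[0,0,-0.17]], rot=[[0,0,0],[0,0,0],[0,0,0],[0,0,0],[0,0,0]], hand=[0,0,0,0,0])

```text
time_s: 9.2
ee_pos: [481.5, -149.4, 167.2]
ee_rot: [180.0, -0.0, 100.0]
force: [-0.4, 0.1, -1.1]
gripper_width: 20.0
gripper_force: 30.0
```

Request:
apply_moves(delta_pos=[[0.07,0.01,-0.03],[0.14,0.02,-0.03],[0.21,0.02,-0.03]], rot=[[0,0,0],[0,0,0],[0,0,0]], hand=[0,0,0])

```text
time_s: 9.45
ee_pos: [507.9, -147.0, 163.8]
ee_rot: [179.9, 0.0, 100.0]
force: [-0.4, 0.0, -1.0]
gripper_width: 20.1
gripper_force: 30.0
```

Request:
apply_moves(delta_pos=[[0.0,-0.08,0],[0.0,-0.15,0],[-0.02,-0.22,0],[-0.04,-0.28,0],[-0.07,-0.33,0],[-0.11,-0.37,0],[-0.15,-0.39,0],[-0.2,-0.39,0],[-0.24,-0.38,0],[-0.28,-0.35,0]], rot=[[0,0,0],[0,0,0],[0,0,0],[0,0,0],[0,0,0],[0,0,0],[0,0,0],[0,0,0],[0,0,0],[0,0,0]], hand=[0,0,0,0,0,0,0,0,0,0])

```text
time_s: 10.28
ee_pos: [472.4, -189.0, 163.6]
ee_rot: [180.0, 0.0, 99.9]
force: [-0.8, -0.0, -1.3]
gripper_width: 19.9
gripper_force: 30.0
```

Request:
apply_moves(delta_pos=[[-0.04,0.04,0],[-0.07,0.1,0],[-0.1,0.16,0],[-0.12,0.24,0],[-0.13,0.31,0],[-0.14,0.39,0],[-0.13,0.47,0],[-0.11,0.54,0],[-0.09,0.6,0],[-0.06,0.65,0]], rot=[[0,0,0],[0,0,0],[0,0,0],[0,0,0],[0,0,0],[0,0,0],[0,0,0],[0,0,0],[0,0,0],[0,0,0]], hand=[0,0,0,0,0,0,0,0,0,0])

```text
time_s: 11.12
ee_pos: [465.7, -110.1, 163.3]
ee_rot: [-179.9, -0.0, 100.0]
force: [-0.3, 0.3, -1.7]
gripper_width: 20.0
gripper_force: 30.0
```

Request:
apply_moves(delta_pos=[[0.04,0.04,0],[0.08,0.06,0],[0.12,0.06,0],[0.16,0.05,0],[0.21,0.02,0],[0.25,-0.02,0],[0.28,-0.08,0],[0.31,-0.15,0],[0.33,-0.22,0],[0.34,-0.3,0]], rot=[[0,0,0],[0,0,0],[0,0,0],[0,0,0],[0,0,0],[0,0,0],[0,0,0],[0,0,0],[0,0,0],[0,0,0]], hand=[0,0,0,0,0,0,0,0,0,0])

```text
time_s: 11.95
ee_pos: [507.0, -148.3, 163.5]
ee_rot: [180.0, 0.0, 100.0]
force: [-0.1, 0.1, -2.6]
gripper_width: 19.7
gripper_force: 30.0
```

```bash
cat > d.py <<'E'
from h import *
np.set_printoptions(precision=0,suppress=True)
import sys
S=viewer.grab_frame("side")
cv2.imwrite("pics/%s.png"%sys.argv[1],cv2.resize(np.array(S["pixels"])[160:270,210:360],None,fx=4,fy=4)[:,:,::-1])
N=spotter.landmark_of(S,"nut_1");print([(round(o["score"],2),at_z(S,o["position"],27)[:2]) for o in N])
for o in spotter.landmark_of(S,"bowl")[:1]:print("bowl",o["score"],o["position"],spotter.trace(S,"bowl")[0]["box"])
s=env.state();print(s["ee_pos"],s["ee_rot"],s["time_s"])
E
python3 d.py e
```

```text
[(0.56, array([467., -76.])), (0.53, array([ 497., -223.])), (0.5, array([ 443., -156.])), (0.44, array([ 526., -138.])), (0.44, array([ 441., -103.]))]
bowl 0.75 [283.3, 236.4] [284.4, 220.8, 112.9, 65.9]
[ 506. -147.  163.] [-180.   -0.  100.] 12.15
```

View pics/e.png

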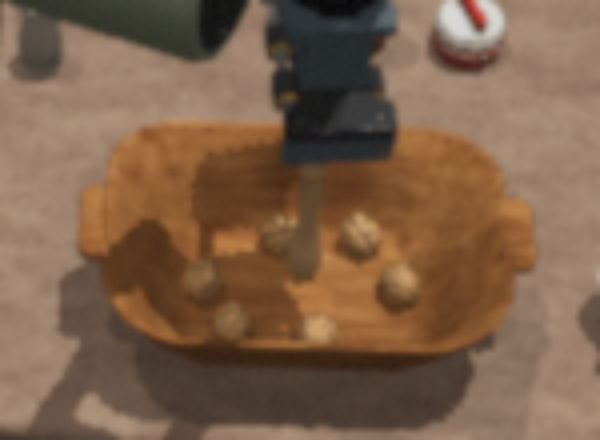

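All six nuts are in the bowl and only slightly moved; the stick is at crop (305,270). Forces are low, so I'll widen the ellipse for the next turns.

Request:
apply_moves(delta_pos=[[0.04,-0.09,0],[0.04,-0.18,0],[0.02,-0.26,0],[-0.01,-0.33,0],[-0.05,-0.38,0],[-0.1,-0.43,0],[-0.14,-0.45,0],[-0.2,-0.45,0],[-0.25,-0.44,0],[-0.3,-0.41,0]], rot=[[0,0,0],[0,0,0],[0,0,0],[0,0,0],[0,0,0],[0,0,0],[0,0,0],[0,0,0],[0,0,0],[0,0,0]], hand=[0,0,0,0,0,0,0,0,0,0])

```text
time_s: 12.98
ee_pos: [469.6, -196.9, 163.5]
ee_rot: [-179.9, 0.1, 100.0]
force: [-0.1, -0.1, -1.0]
gripper_width: 20.0
gripper_force: 30.0
```

Request:
apply_moves(delta_pos=[[-0.05,0.05,0],[-0.09,0.11,0],[-0.12,0.19,0],[-0.14,0.27,0],[-0.16,0.36,0],[-0.16,0.45,0],[-0.15,0.54,0],[-0.13,0.62,0],[-0.1,0.69,0],[-0.07,0.75,0]], rot=[[0,0,0],[0,0,0],[0,0,0],[0,0,0],[0,0,0],[0,0,0],[0,0,0],[0,0,0],[0,0,0],[0,0,0]], hand=[0,0,0,0,0,0,0,0,0,0])

```text
time_s: 13.82
ee_pos: [461.0, -104.8, 162.8]
ee_rot: [-179.8, -0.1, 100.0]
force: [-0.4, 0.0, -1.8]
gripper_width: 19.8
gripper_force: 30.0
```

Request:
apply_moves(delta_pos=[[0.04,0.04,0],[0.09,0.06,0],[0.15,0.07,0],[0.2,0.05,0],[0.25,0.02,0],[0.3,-0.03,0],[0.34,-0.09,0],[0.37,-0.17,0],[0.39,-0.25,0],[0.41,-0.34,0]], rot=[[0,0,0],[0,0,0],[0,0,0],[0,0,0],[0,0,0],[0,0,0],[0,0,0],[0,0,0],[0,0,0],[0,0,0]], hand=[0,0,0,0,0,0,0,0,0,0])

```text
time_s: 14.65
ee_pos: [509.8, -147.8, 162.8]
ee_rot: [-179.8, -0.1, 100.0]
force: [-4.5, 1.4, -0.1]
gripper_width: 20.4
gripper_force: 30.0
```

```bash
python3 d.py f
```

```text
[(0.65, array([462., -83.])), (0.61, array([504., -84.])), (0.59, array([ 453., -230.])), (0.49, array([ 530., -201.])), (0.35, array([ 533., -153.]))]
bowl 0.84 [284.8, 235.2] [288.9, 221.1, 114.8, 69.2]
[ 511. -148.  163.] [180.   0. 100.] 14.85
```

View pics/f.png

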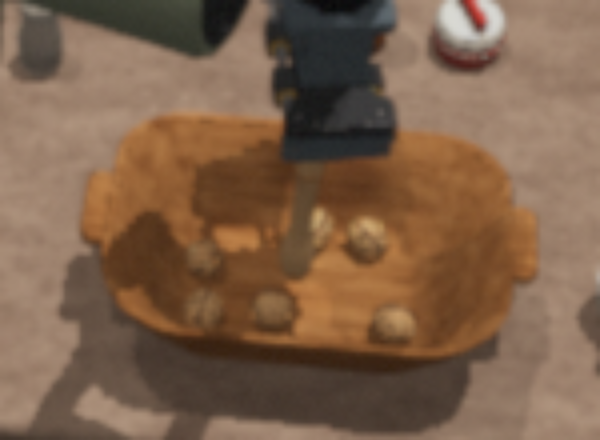

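Run:
```python
import numpy as np,cv2
c,s=np.cos(.09),np.sin(.09);a,b=20,42
p=lambda d:np.array([[c,-s],[s,c]])@[a*np.cos(np.radians(d)),b*np.sin(np.radians(d))]
print("start",(p(0)/120).round(3))
for k in range(3):
    print([[*map(float,((p(-120*k-12*i)-p(-120*k))/120).round(2)),0] for i in range(1,11)])
e,f=[cv2.imread(f"pics/{n}.png") for n in"ef"]
for n,(x,y,w,h) in{"L":(70,170,60,100),"R":(480,180,70,100),"red":(430,0,90,75)}.items():
    r=cv2.matchTemplate(f[max(0,y-24):y+h+24,x-24:x+w+24],e[y:y+h,x:x+w],cv2.TM_CCOEFF_NORMED);m=cv2.minMaxLoc(r);print(n,m[1],(m[3][0]-24)/4,(m[3][1]-min(24,y))/4)
```

```text
start [0.166 0.015]
[[0.0, -0.07, 0], [-0.0, -0.14, 0], [-0.01, -0.21, 0], [-0.03, -0.26, 0], [-0.06, -0.31, 0], [-0.08, -0.34, 0], [-0.12, -0.36, 0], [-0.15, -0.36, 0], [-0.19, -0.35, 0], [-0.22, -0.32, 0]]
[[-0.03, 0.04, 0], [-0.06, 0.09, 0], [-0.08, 0.15, 0], [-0.1, 0.22, 0], [-0.11, 0.29, 0], [-0.11, 0.37, 0], [-0.11, 0.44, 0], [-0.1, 0.5, 0], [-0.08, 0.56, 0], [-0.05, 0.6, 0]]
[[0.03, 0.03, 0], [0.06, 0.05, 0], [0.1, 0.05, 0], [0.13, 0.04, 0], [0.17, 0.01, 0], [0.2, -0.03, 0], [0.23, -0.08, 0], [0.25, -0.14, 0], [0.27, -0.21, 0], [0.28, -0.28, 0]]
L 0.9609493017196655 1.25 -3.0
R 0.9546601176261902 1.0 2.0
red 0.9998384714126587 0.0 0.0
```

The bowl turned about 2° when a nut got squeezed against the wall. I'll continue with a smaller ellipse.

Request:
apply_moves(delta_pos=[[-0.08,-0.03,0],[-0.08,-0.15,0],[-0.09,-0.22,0],[-0.11,-0.27,0],[-0.14,-0.32,0],[-0.16,-0.35,0],[-0.2,-0.37,0],[-0.23,-0.37,0],[-0.27,-0.36,0],[-0.3,-0.33,0]], rot=[[0,0,0],[0,0,0],[0,0,0],[0,0,0],[0,0,0],[0,0,0],[0,0,0],[0,0,0],[0,0,0],[0,0,0]], hand=[0,0,0,0,0,0,0,0,0,0])

```text
time_s: 15.68
ee_pos: [474.8, -186.5, 163.5]
ee_rot: [-180.0, -0.0, 100.0]
force: [0.3, 0.2, -1.4]
gripper_width: 19.6
gripper_force: 30.0
```

Request:
apply_moves(delta_pos=[[-0.03,0.04,0],[-0.06,0.09,0],[-0.08,0.15,0],[-0.1,0.22,0],[-0.11,0.29,0],[-0.11,0.37,0],[-0.11,0.44,0],[-0.1,0.5,0],[-0.08,0.56,0],[-0.05,0.6,0]], rot=[[0,0,0],[0,0,0],[0,0,0],[0,0,0],[0,0,0],[0,0,0],[0,0,0],[0,0,0],[0,0,0],[0,0,0]], hand=[0,0,0,0,0,0,0,0,0,0])

```text
time_s: 16.52
ee_pos: [469.7, -113.7, 163.6]
ee_rot: [180.0, -0.0, 100.0]
force: [0.2, -0.1, -1.0]
gripper_width: 19.5
gripper_force: 30.0
```

Request:
apply_moves(delta_pos=[[0.03,0.03,0],[0.06,0.05,0],[0.1,0.05,0],[0.13,0.04,0],[0.17,0.01,0],[0.2,-0.03,0],[0.23,-0.08,0],[0.25,-0.14,0],[0.27,-0.21,0],[0.28,-0.28,0]], rot=[[0,0,0],[0,0,0],[0,0,0],[0,0,0],[0,0,0],[0,0,0],[0,0,0],[0,0,0],[0,0,0],[0,0,0]], hand=[0,0,0,0,0,0,0,0,0,0])

```text
time_s: 17.35
ee_pos: [503.2, -149.3, 163.5]
ee_rot: [-180.0, -0.0, 100.0]
force: [-0.6, 1.0, -0.5]
gripper_width: 19.6
gripper_force: 30.0
```

Request:
apply_moves(delta_pos=[[0.0,-0.07,0],[0.0,-0.14,0],[-0.01,-0.21,0],[-0.03,-0.26,0],[-0.06,-0.31,0],[-0.08,-0.34,0],[-0.12,-0.36,0],[-0.15,-0.36,0],[-0.19,-0.35,0],[-0.22,-0.32,0]], rot=[[0,0,0],[0,0,0],[0,0,0],[0,0,0],[0,0,0],[0,0,0],[0,0,0],[0,0,0],[0,0,0],[0,0,0]], hand=[0,0,0,0,0,0,0,0,0,0])

```text
time_s: 18.18
ee_pos: [476.0, -186.6, 163.6]
ee_rot: [-180.0, 0.0, 100.0]
force: [-0.3, -0.4, -1.2]
gripper_width: 19.9
gripper_force: 30.0
```

Request:
apply_moves(delta_pos=[[-0.03,0.04,0],[-0.06,0.09,0],[-0.08,0.15,0],[-0.1,0.22,0],[-0.11,0.29,0],[-0.11,0.37,0],[-0.11,0.44,0],[-0.1,0.5,0],[-0.08,0.56,0],[-0.05,0.6,0]], rot=[[0,0,0],[0,0,0],[0,0,0],[0,0,0],[0,0,0],[0,0,0],[0,0,0],[0,0,0],[0,0,0],[0,0,0]], hand=[0,0,0,0,0,0,0,0,0,0])

```text
time_s: 19.02
ee_pos: [470.9, -113.7, 163.6]
ee_rot: [180.0, -0.0, 100.0]
force: [0.3, -0.2, -1.1]
gripper_width: 19.6
gripper_force: 30.0
```

Request:
apply_moves(delta_pos=[[0.03,0.03,0],[0.06,0.05,0],[0.1,0.05,0],[0.13,0.04,0],[0.17,0.01,0],[0.2,-0.03,0],[0.23,-0.08,0],[0.25,-0.14,0],[0.27,-0.21,0],[0.28,-0.28,0]], rot=[[0,0,0],[0,0,0],[0,0,0],[0,0,0],[0,0,0],[0,0,0],[0,0,0],[0,0,0],[0,0,0],[0,0,0]], hand=[0,0,0,0,0,0,0,0,0,0])

```text
time_s: 19.85
ee_pos: [504.6, -149.4, 163.5]
ee_rot: [180.0, 0.0, 100.0]
force: [-0.0, -0.6, -1.0]
gripper_width: 19.8
gripper_force: 30.0
```

```bash
python3 d.py g;python3 - <<'E'
import numpy as np,cv2
e,f=[cv2.imread(f"pics/{n}.png") for n in"eg"]
for n,(x,y,w,h) in{"L":(70,170,60,100),"R":(480,180,70,100),"red":(430,0,90,75)}.items():
    r=cv2.matchTemplate(f[max(0,y-24):y+h+24,x-24:x+w+24],e[y:y+h,x:x+w],cv2.TM_CCOEFF_NORMED);m=cv2.minMaxLoc(r);print(n,m[1],(m[3][0]-24)/4,(m[3][1]-min(24,y))/4)
E
```

```text
[(0.64, array([446., -76.])), (0.61, array([ 544., -222.])), (0.59, array([501., -69.])), (0.51, array([ 515., -234.])), (0.47, array([ 440., -219.])), (0.46, array([ 520., -193.]))]
bowl 0.9 [284.1, 232.3] [288.6, 219.2, 115.1, 70.4]
[ 504. -149.  163.] [-180.   -0.  100.] 20.05
L 0.905375063419342 2.0 -3.25
R 0.9742993116378784 1.0 1.75
red 0.9998454451560974 0.0 0.0
```

View pics/g.png

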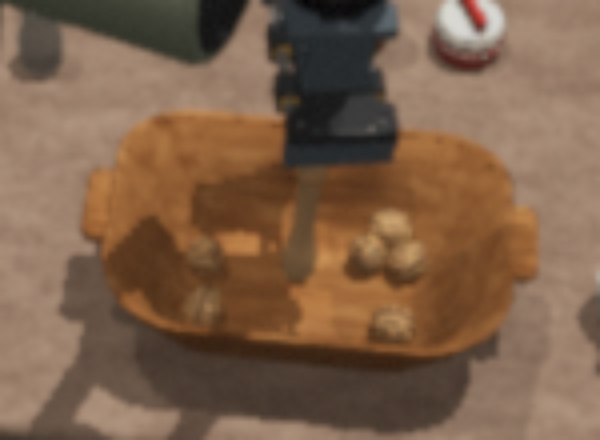

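Four turns are done and all six nuts sit in new places: two at the left, and four at the right around crop (390,260). I'll lift out now and head back to the pot.

Request:
apply_moves(delta_pos=[[-0.05,0,0.1],[-0.1,0,0.25],[-0.15,0,0.5],[-0.15,0,0.75],[-0.15,0,1],[-0.15,0,1]], rot=[[0,0,0],[0,0,0],[0,0,0],[0,0,0],[0,0,0],[0,0,0]], hand=[0,0,0,0,0,0])

```text
time_s: 20.55
ee_pos: [488.5, -148.7, 291.0]
ee_rot: [179.3, 0.3, 100.0]
force: [1.2, -0.3, -0.1]
gripper_width: 20.0
gripper_force: 30.0
```

Request:
apply_moves(delta_pos=[[0,0,0.1],[-0.05,0.15,0.1],[-0.1,0.4,0.1],[-0.15,0.65,0.1],[-0.22,0.96,0.1]], rot=[[0,0,0],[0,0,0],[0,0,0],[0,0,0],[0,0,0]], hand=[0,0,0,0,0])

```text
time_s: 20.97
ee_pos: [459.0, -32.5, 295.7]
ee_rot: [180.0, 0.0, 99.9]
force: [0.3, 0.9, -1.0]
gripper_width: 19.8
gripper_force: 30.0
```

Request:
apply_moves(delta_pos=[[-0.05,0.25,0],[-0.1,0.5,0],[-0.15,0.75,0],[-0.22,0.96,0]], rot=[[0,0,0],[0,0,0],[0,0,0],[0,0,0]], hand=[0,0,0,0])

```text
time_s: 21.3
ee_pos: [432.3, 84.0, 295.9]
ee_rot: [180.0, -0.0, 100.0]
force: [-0.6, 0.4, -1.3]
gripper_width: 20.2
gripper_force: 30.0
```

Request:
apply_moves(delta_pos=[[-0.05,0.25,0],[-0.1,0.5,0],[-0.15,0.75,0],[-0.22,0.96,0]], rot=[[0,0,0],[0,0,0],[0,0,0],[0,0,0]], hand=[0,0,0,0])

```text
time_s: 21.63
ee_pos: [405.9, 199.0, 295.8]
ee_rot: [180.0, -0.0, 100.0]
force: [0.6, -0.3, -1.3]
gripper_width: 19.9
gripper_force: 30.0
```

Request:
apply_moves(delta_pos=[[-0.05,0.25,0],[-0.1,0.5,0],[-0.15,0.75,0],[-0.22,0.95,0],[-0.22,0.95,0],[-0.22,0.95,0]], rot=[[0,0,0],[0,0,0],[0,0,0],[0,0,0],[0,0,0],[0,0,0]], hand=[0,0,0,0,0,0])

```text
time_s: 22.13
ee_pos: [379.6, 311.8, 295.5]
ee_rot: [-180.0, 0.0, 100.1]
force: [0.2, 0.0, -1.0]
gripper_width: 20.1
gripper_force: 30.0
```

Run:
```python
from h import *
np.set_printoptions(precision=1,suppress=True)
T=viewer.grab_frame("top");S=viewer.grab_frame("side")
a=[cv2.resize(c,None,fx=k,fy=k,interpolation=cv2.INTER_CUBIC) for c,k in((np.array(T["pixels"])[200:290,80:180],4),(np.array(S["pixels"])[170:260,220:350],3),(np.array(T["pixels"])[165:260,220:360],2.8))]
W=np.zeros((600,800,3),np.uint8);W[:360,:400]=a[0];W[:270,405:795]=a[1];W[300:566,405:797]=a[2]
cv2.imwrite("pics/i.png",W[:,:,::-1])
m=spotter.trace(T,"bowl");r=cv2.minAreaRect(np.argwhere(m[0]["mask"])[:,::-1].astype(np.float32));print(m[0]["box"],r)
print("S bowl",spotter.landmark_of(S,"bowl")[:1],spotter.trace(S,"bowl")[0]["box"])
for o in spotter.landmark_of(T,"pot")[:1]:print("pot",o["score"],o["position"],at_z(T,o["position"],0))
s=env.state();print(s["ee_pos"],s["ee_rot"],s["time_s"],s["gripper_width"])
f=s["ee_pos"]-[0,0,146];print("foot",proj(T,f),[o["position"] for o in spotter.landmark_of(T,"stick_foot")[:1]])
```

```text
[290.4, 208.9, 114.9, 76.0] ((290.0, 211.5), (73.0, 118.0), 90.0)
S bowl [{'position': [283.5, 233.3], 'score': 0.92}] [287.2, 220.8, 113.7, 66.3]
pot 0.95 [139.2, 252.4] [377.7 308.7   0. ]
[380.9 310.4 295.8] [180.    0.   99.9] 22.4333 20.00326245862419
foot [124.4 248.6] [[122.5, 248.6]]
```

View pics/i.png

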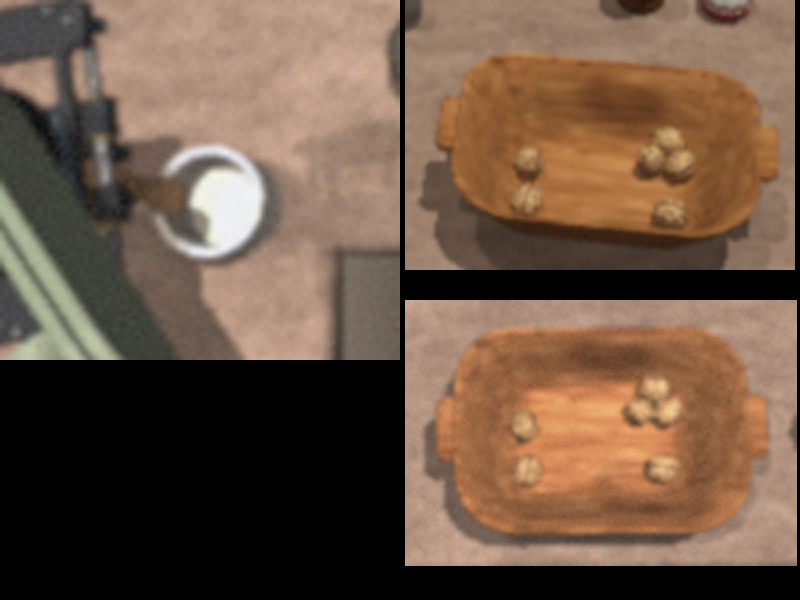

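The gripper holds the stick over the pot, which is centred near (378,308). All six nuts are in the bowl, whose centre moved about 3 mm. Next I'll lower the stick into the pot.

Request:
apply_moves(delta_pos=[[-0.02,-0.01,0],[-0.02,-0.01,-0.1],[-0.02,-0.01,-0.3],[-0.02,-0.01,-0.5],[-0.02,-0.01,-0.7],[-0.02,-0.01,-0.9],[-0.02,-0.01,-1],[-0.02,-0.01,-1]], rot=[[0,0,0],[0,0,0],[0,0,0],[0,0,0],[0,0,0],[0,0,0],[0,0,0],[0,0,0]], hand=[0,0,0,0,0,0,0,0])

```text
time_s: 23.15
ee_pos: [376.6, 308.4, 172.8]
ee_rot: [-179.7, 0.2, 99.9]
force: [-1.2, 0.1, -0.8]
gripper_width: 19.6
gripper_force: 30.0
```

Request:
apply_moves(delta_pos=[[0,0,-0.06],[0,0,-0.12],[0,0,-0.16],[0,0,-0.18],[0,0,-0.18],[0,0,-0.18]], rot=[[0,0,0],[0,0,0],[0,0,0],[0,0,0],[0,0,0],[0,0,0]], hand=[0,0,0,0,0,0])

```text
time_s: 23.65
ee_pos: [378.5, 310.2, 154.2]
ee_rot: [180.0, -0.0, 100.0]
force: [0.5, 0.0, -0.6]
gripper_width: 19.7
gripper_force: 30.0
```

Request:
apply_moves(delta_pos=[[0,0,-0.01],[0,0,-0.02],[0,0,-0.03],[0,0,-0.03],[0,0,-0.03]], rot=[[0,0,0],[0,0,0],[0,0,0],[0,0,0],[0,0,0]], hand=[0,0,0,0,0])

```text
time_s: 24.07
ee_pos: [378.5, 310.4, 151.7]
ee_rot: [179.9, -0.0, 100.0]
force: [-1.7, -0.1, 7.7]
gripper_width: 19.8
gripper_force: 30.0
```

Request:
apply_moves(delta_pos=[[0,0,0.01],[0,0,0.01],[0,0,0.01],[0,0,0.01],[0,0,0.01],[0,0,0.01],[0,0,0.01],[0,0,0.01],[0,0,0.01],[0,0,0.01]], rot=[[0,0,0],[0,0,0],[0,0,0],[0,0,0],[0,0,0],[0,0,0],[0,0,0],[0,0,0],[0,0,0],[0,0,0]], hand=[0.22,0.24,0.27,0.3,0.4,0.5,0.7,0.9,1,1])

```text
time_s: 24.9
ee_pos: [378.3, 310.1, 151.6]
ee_rot: [180.0, -0.0, 100.0]
force: [-0.7, 0.1, 0.1]
gripper_width: 64.5
gripper_force: 0.0
```

Request:
apply_moves(delta_pos=[[0,0,0],[0,0,0],[0,0,0.05],[0,0,0.2],[0,0,0.45],[0,0,0.7],[0,0,0.95],[0,0,1],[0,0,1]], rot=[[0,0,0],[0,0,0],[0,0,0],[0,0,0],[0,0,0],[0,0,0],[0,0,0],[0,0,0],[0,0,0]], hand=[1,1,1,1,1,1,1,1,1])

```text
time_s: 25.65
ee_pos: [379.3, 310.9, 274.3]
ee_rot: [179.7, -0.2, 100.0]
force: [-0.3, -0.8, -0.7]
gripper_width: 91.2
gripper_force: 0.0
```

Request:
apply_moves(delta_pos=[[0.1,-0.3,0],[0.2,-0.6,0],[0.3,-0.9,0],[0.3,-1,0],[0.3,-1,0]], rot=[[0,0,0],[0,0,0],[0,0,0],[0,0,0],[0,0,0]], hand=[1,1,1,1,1])

```text
time_s: 26.07
ee_pos: [413.6, 187.5, 270.2]
ee_rot: [-179.8, 0.1, 99.7]
force: [0.1, -0.1, 0.0]
gripper_width: 91.3
gripper_force: 0.0
```

Request:
apply_moves(delta_pos=[[0,-0.3,0],[0,-0.6,0],[0,-0.9,0],[0,-1,0],[0,-1,0]], rot=[[0,0,0],[0,0,0],[0,0,0],[0,0,0],[0,0,0]], hand=[1,1,1,1,1])

```text
time_s: 26.48
ee_pos: [413.7, 69.0, 270.8]
ee_rot: [-179.9, -0.0, 99.8]
force: [-0.1, -0.2, -0.1]
gripper_width: 91.3
gripper_force: 0.0
```

Run:
```python
from h import *
T=viewer.grab_frame("top");S=viewer.grab_frame("side")
a=[cv2.resize(c,(390,390),interpolation=cv2.INTER_CUBIC) for c in(np.array(T["pixels"])[215:285,90:160],np.array(S["pixels"])[195:265,90:160])]
cv2.imwrite("pics/j.png",np.hstack(a)[:,:,::-1])
s=env.state();print(s["ee_pos"],s["time_s"],s["gripper_width"])
for n in("jar","cup","shaker"):print(n,[o["position"] for o in spotter.landmark_of(T,n)[:1]],[o["position"] for o in spotter.landmark_of(S,n)[:1]])
```

```text
[414.06445723  71.05349661 271.01392529] 26.5833 91.07751066953459
jar [] [[187.7, 223.6]]
cup [[369.6, 214.8]] [[301.0, 223.6]]
shaker [[208.9, 145.4]] []
```

View pics/j.png

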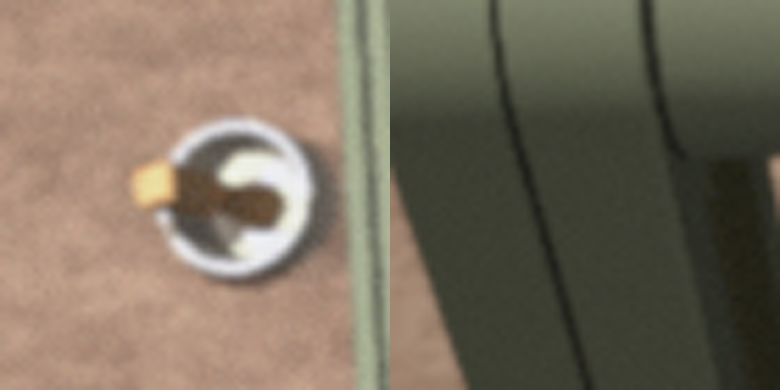

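The top crop shows the stick standing upright in the pot, with its grip top at (155,185), the same view as at the start. The gripper is well clear, so I'm handing in.

```bash
python3 -c "
from workcell import env
print(env.job_done())"
```

```text
the job is handed in; nothing more can be done
None
```

I stirred the nuts four full turns clockwise, stood the stick back in the white pot foot down, and handed the job in at about 27 s; all six nuts are in the bowl in new places, but the bowl turned about 3° and shifted about 3 mm when a nut was squeezed against its wall.

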